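# Load a milling blank into its carrier tray, then lock it in with the keeper

## Task

Pack the round milling blank that lies on the desk into the grey carrier tray: without lifting it, push it flat along the desk, up the ramp and in through the open mouth until it is fully home against the back wall. Only then lay the metal keeper across the tray in front of the blank, ears down in the two side notches and its tongue reaching over the blank, and let go. Leave the three plaster tooth models where they stand.

Things in the scene. Friction and masses are not known exactly. Their poses are not given: they have to be found in the camera images.
- tray: Grey U-shaped carrier tray fixed to the desk; origin on the desk, local x from the open mouth to the back wall, pointing to the robot's left within 0.35 rad. Floor 3 mm thick. Channel 108 mm wide (y -54 to 54 mm) between side walls 16 mm thick, 33 mm high, x = -99 to 62 mm. Inner face of the back wall (33 mm high) at x = 50 mm.
- tray_mouth (a point): Foot of the ramp at the tray's mouth, on the desk, x = -124 mm in the tray frame. The ramp rises 3 mm over 25 mm to the tray floor. Guide walls 22 mm high beside it flare out to 130 mm inside width at x = -131 mm.
- tray_home (a point): On the tray floor, x = 1, z = 3 mm in the tray frame: where the blank's origin lies when it is fully home against the back wall (it has 5 mm of play sideways).
- tray_notches (a point): Midway between the two notches in the tops of the side walls, level with their bottoms: x = -67, y = 0, z = 25 mm in the tray frame. Each notch is 36 mm long along x and 8 mm deep, cut right through the wall. The seated keeper's origin is 17 mm below this point, its x along the tray's x.
- disc: The milling blank: a plain cream disc lying flat on the desk, 98 mm across, 18 mm thick, about 0.3 kg; origin at the centre of its underside, z up. Too wide to grip across; its yaw does not matter.
- keeper: Aluminium keeper, 0.18 kg, standing upright; origin at the centre of its gate's underside. Gate 24 (x) by 96 (y) mm, 18 mm high. On it a plate, z = 17 to 25 mm, with ears to y = +-69 mm, 28 mm wide in x, and a tongue. In the notches: 4 mm play each way along the tray, 6 mm across. Not flush if the blank is not home. x starts within 0.5 rad of the robot's left.
- keeper_rib (a point): Middle of the top of the keeper's upright grip rib, 53 mm above the keeper's origin. The rib is 14 mm thick along the keeper's x, 44 mm long along its y, and 28 mm high above the plate: pinch it from above across x.
- keeper_tongue (a point): Outer end of the keeper's tongue (60 mm wide, 8 mm thick), 34 mm from the keeper's origin along its x axis and 21 mm above its underside. It must end over the blank, pointing to the tray's back wall.
- model_a: Bystander: plaster tooth model, cream on white, 52x64 mm, 38 mm high; origin at the centre of its underside.
- model_b: Bystander: tan plaster tooth model, 60x61 mm, 39 mm high; origin at the centre of its underside.
- model_c: Bystander: pale pink tooth model, 55x71 mm, 36 mm high; origin at the centre of its underside.

How it is judged:
By the outcome, as a careful person would: the job done as asked, in the order asked, and still so for the second after the job is handed in, with the robot touching nothing.
It also fails if it takes over 67 s, if anything falls off the work surface, if the arm or the gripper's body presses on something with over 40 N, if the wrist force passes 120 N, or if a joint passes its speed limit or range.

## Robot

A 7-joint arm with a two-finger parallel gripper is mounted at the origin on a cart in front of the work surface, level with it; the furniture and walls round the work are solid. World frame = base frame: x ahead of the robot, y to its left, z up, the work surface at z = 0. Lengths are in m, angles in rad, forces in N, time in s.
With the tool pointing down it reaches from about 0.4 to 0.85 m from the base axis. Payload 10.4 kg.
Tool frame: the origin (TCP) lies midway between the tips of the shut fingers; the grasp point (between the pads) lies 19 mm behind it (manip.grasp_offset is the distance from the TCP to the grasp point, in m); z points along the fingers, y is the line along which they close (so a half turn about z gives the same grasp; the last joint's range is limited). The gripper opens to 85 mm and grips with 20 to 120 N. Pads are 22 mm wide; open, the fingers measure 114 mm over their backs; the gripper's body (76 mm by 85 mm) begins 54 mm behind the grasp point. The pads swing forward as they close: fully open they stand 13 mm farther back than shut.
Start: joints at [-1.262, 0.332, -0.065, 1.46, 0.022, 1.35, -0.088], TCP at [0.204, 0.591, 0.231] pointing down, gripper open.
Joint ranges: [-2.6, 2.6], [-0.5, 2.12], [-1.47, 1.34], [0.16, 2.42], [-1.27, 4.41], [0.06, 2.06], [-2.6, 2.6]. Speed limits (rad/s): [2.22, 2.22, 2.79, 2.79, 3.14, 3.14, 3.14].

## Interface

Orientations are given as a unit quaternion [x, y, z, w].
In Python, from workcell import manip, optics, readout, ticket gives the robot as it stands (manip), with the cameras (optics), the readings (readout) and the job (ticket).
- The arm moves only by the shell command python3 jog.py [FORCE], which reads ROWS from standard input. ROWS is a JSON list of rows, 1 to 20 of them, each of 7 numbers: a rotation vector rx, ry, rz in a scale on which 1.0 is pi/2 rad, then dx, dy, dz in parts of the range, where 1.0 means 100 cm, then the opening from 0.0 (shut) to 1.0 (fully open); each row is the pose to reach, as a shift and turn from the pose commanded when the command began, along the tool's axes at that moment; what a row does not reach only later rows make up. A row lasts 1/8 s, in which the tool goes at most 0.0625 m and 0.188 rad, less where a joint would pass 70% of its speed; a pose out of reach is approached as far as the arm can. The fingers move at their own pace and stop on an object; FORCE is the grip in N (left out, the last holds). Time passes only in rows, so rows that do not move let the fingers close. It prints the time, the measured TCP pose, the force, the opening and the grip force at its end. Shift and turn numbers lie between -1 and 1, and a call with a number outside is refused. Input that does not fit is refused with a message, and nothing moves.
- readout.get_obs(): the state, without advancing time (a new reading comes with each control period).
- optics.camera(name): name is "scene" or "top"; returns the picture (420x560x3 uint8, blue, green, red); there is no depth.
- optics.calibration(name): a dict with "fx", "fy", "cx", "cy" (pixels), "world_from_camera" (4x4, takes a point from camera to world coordinates). Camera axes: x right, y up, looking along -z (the intrinsics and any distortion apply to the point x, -y, -z); pixel columns grow to the right and rows downward; lengths in m; the calibration is good to about 2 mm. A picture is of the moment at which its call begins. calibration takes no time and is no camera call.
- ticket.hand_in(): hands the job in; it is judged then, once.
The state is a dict: "clock": time; "joint_pos": joint angles; "joint_velocities": joint speeds; "tau": joint torques, N m; "position": TCP position; "ee_rot": TCP orientation; "ft_force": force on the tool from outside, world axes, zero at the start; "torque": the same for the moment, N m; "grip_width": opening from 0.0 (shut) to 1.0 (fully open); "grasp_force": force on a finger pad.
Only numpy, scipy, OpenCV 4.12 (cv2) and the standard library are available. Lean on these libraries where they do the work, as an engineer would, in place of code of your own. Each camera call takes 0.05 s, during which the arm holds its last target. There are 200 camera calls.

## Working session

There is one attempt and no reset: what is moved stays moved. The work goes in short steps, Python scripts to look and compute and a shell command to move; the robot and the scene stay as the last step left them, time stands still between calls to the robot, and variables do not carry over. Pictures are saved under pics/ and viewed, at most 10 in all, crops included, and the job is handed in when it is done.

```bash
ls; mkdir -p pics; python3 - <<'E'
from workcell import manip, optics, readout, ticket
import cv2,numpy as np
for n in("scene","top"):
    cv2.imwrite(f"pics/{n}0.png",optics.camera(n)); c=optics.calibration(n); print(n,{k:(np.round(v,4).tolist()) for k,v in c.items()})
o=readout.get_obs(); print(o)
E
```

```text
jog.py
pics
workcell.py
scene {'fx': 428.8303, 'fy': 428.8303, 'cx': 284.3885, 'cy': 212.8081, 'world_from_camera': [[0.696, 0.4581, -0.553, -0.1146], [-0.7179, 0.4283, -0.5488, -0.6963], [-0.0146, 0.779, 0.6269, 0.8174], [0.0, 0.0, 0.0, 1.0]]}
top {'fx': 395.9251, 'fy': 395.9251, 'cx': 276.2467, 'cy': 205.7107, 'world_from_camera': [[0.0166, 0.9841, -0.1767, 0.3823], [-0.9989, 0.0241, 0.0407, -0.0313], [0.0443, 0.1759, 0.9834, 0.9991], [0.0, 0.0, 0.0, 1.0]]}
{'clock': 0.1, 'joint_pos': array([-1.26158534,  0.33276706, -0.06471658,  1.46084031,  0.0215728 ,
        1.34991881, -0.08851346]), 'joint_velocities': array([ 0.00133058, -0.00050223,  0.0002675 , -0.00310952,  0.00156545,
        0.00171032,  0.00096048]), 'tau': array([ 1.78711518e-03, -6.26739120e+01,  4.93800826e-02, -3.92435825e+01,
        1.63209345e-02,  6.73143266e-03, -2.08341999e-05]), 'position': array([0.20347323, 0.59059696, 0.23062965]), 'ee_rot': array([ 1.65137983e-01,  9.86270279e-01, -6.13218782e-04, -8.98468270e-05]), 'ft_force': array([ 0.18377315, -0.83947871,  0.38984117]), 'torque': array([0.02914636, 0.00911084, 0.0514891 ]), 'grasp_force': 0.0, 'grip_width': 1.0015460678732806}
```

View pics/top0.png

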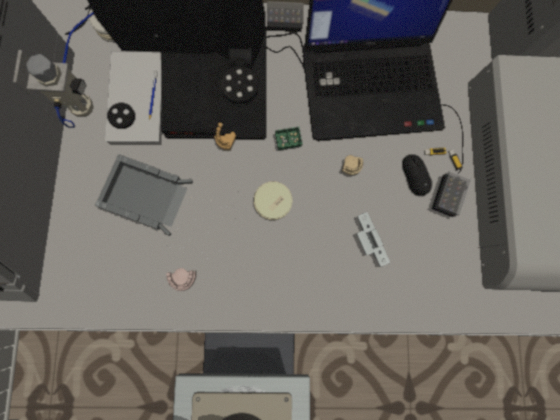

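View pics/scene0.png

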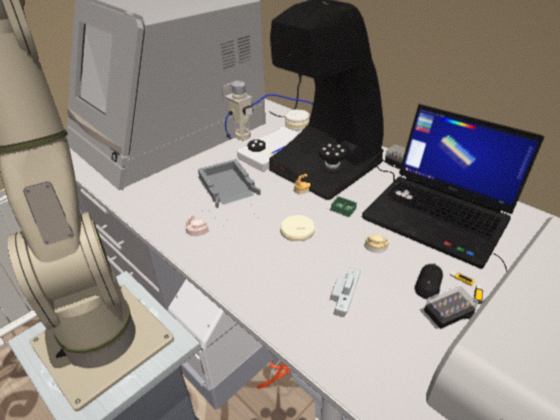

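The top view shows the tray at about (145,193) with its mouth to the right, the disc at (273,201) and the keeper at (372,240). The models are at (181,278) pink, (225,137) tan and (352,165) cream. Next I'll zoom in.

```bash
cat > h.py <<'E'
from workcell import manip, optics, readout, ticket
import cv2,numpy as np
from scipy.spatial.transform import Rotation as R
def ray(n,uv,z):
    c=optics.calibration(n);T=np.array(c["world_from_camera"])
    uv=np.atleast_2d(np.asarray(uv,float))
    d=np.c_[(uv[:,0]-c["cx"])/c["fx"],-(uv[:,1]-c["cy"])/c["fy"],-np.ones(len(uv))]@T[:3,:3].T
    o=T[:3,3];return o+d*((z-o[2])/d[:,2])[:,None]
def proj(n,P):
    c=optics.calibration(n);T=np.array(c["world_from_camera"])
    p=(np.atleast_2d(P)-T[:3,3])@T[:3,:3]
    return np.c_[c["cx"]+c["fx"]*p[:,0]/-p[:,2],c["cy"]-c["fy"]*p[:,1]/-p[:,2]]
def tool(target,ang=None):
    "shift in tool axes to a world target; and yaw of tool y axis"
    o=readout.get_obs();r=R.from_quat(o["ee_rot"]);return r.inv().apply(np.array(target)-o["position"])
E
python3 - <<'E'
from h import *
a=cv2.imread("pics/top0.png");b=cv2.imread("pics/scene0.png")
def crop(i,x0,y0,w,h,s): return cv2.resize(i[y0:y0+h,x0:x0+w],None,fx=s,fy=s,interpolation=cv2.INTER_CUBIC)
t=np.hstack([crop(a,85,140,120,110,4),crop(a,340,200,70,110,4)]); t2=np.hstack([crop(b,185,145,100,40,4),crop(b,310,250,90,40,4)])
s=crop(b,185,150,90,70,4);k=crop(b,320,260,50,60,4)
cv2.imwrite("pics/z.png",np.clip(t.astype(float)*1.5,0,255).astype(np.uint8))
for n,i in(("top",a),("scene",b)):
    h=cv2.cvtColor(i,cv2.COLOR_BGR2HSV)
    m=cv2.inRange(h,(18,35,120),(40,255,255)); 
    N,l,st,ce=cv2.connectedComponentsWithStats(m)
    for j in range(1,N):
        if st[j,4]>80:
            print(n,"cream",st[j],ce[j],ray(n,ce[j],.018)[0].round(4))
            if st[j,4]>400:
              c=max(cv2.findContours((l==j).astype(np.uint8),0,1)[0],key=len)
              w=ray(n,cv2.convexHull(c)[:,0],.018)[:,:2].astype(np.float32);print(cv2.minEnclosingCircle(w))
print("models",ray("top",[(225,137),(352,165),(181,278),(288,138)],.02).round(3))
E
```

```text
top cream [353   0  34  15 101] [369.15841584   6.13861386] [ 1.1329 -0.323   0.018 ]
top cream [343 154  21  20 275] [352.99636364 163.29454545] [ 0.6751 -0.2692  0.018 ]
top cream [ 253  181   40   39 1187] [272.54254423 200.0673968 ] [ 0.5728 -0.0623  0.018 ]
((0.5729618668556213, -0.06204225495457649), 0.05009722709655762)
top cream [ 86 331  48  30 327] [111.7706422  344.40978593] [0.2209 0.3062 0.018 ]
top cream [309 334  58  50 420] [336.33809524 353.74047619] [ 0.2047 -0.2208  0.018 ]
((0.18655839562416077, -0.2229243665933609), 0.07935933023691177)
top cream [448 335  25  29 209] [461.74641148 347.97129187] [ 0.2205 -0.5261  0.018 ]
top cream [ 18 342  20  56 257] [ 27.35797665 368.08949416] [0.1674 0.4915 0.018 ]
top cream [472 343  34  56 263] [493.21292776 365.88973384] [ 0.1801 -0.6006  0.018 ]
top cream [535 344  25  55 269] [545.96282528 368.25650558] [ 0.1756 -0.7308  0.018 ]
top cream [ 67 351  22  47 229] [ 78.04366812 372.4628821 ] [0.1587 0.3768 0.018 ]
top cream [ 192  394   99   26 2170] [243.14009217 405.10737327] [ 0.0901 -0.0033  0.018 ]
((0.08499209582805634
[... 1961 characters left out ...]
378] [ 0.566  -0.0719  0.018 ]
((0.5681121349334717, -0.07092183828353882), 0.05473152548074722)
scene cream [366 234  23  16 232] [376.88793103 241.26293103] [ 0.6742 -0.2676  0.018 ]
scene cream [454 272  21  14 110] [463.91818182 278.90909091] [ 0.7067 -0.5028  0.018 ]
scene cream [  30  285  143  126 4291] [107.5812165  356.98065719] [-0.0132 -0.0616  0.018 ]
((-0.002056516706943512, -0.010263767093420029), 0.15748706459999084)
scene cream [  54  295   60   54 1619] [ 84.34218653 321.70969734] [-0.0052  0.0611  0.018 ]
((-0.008393961936235428, 0.06281173229217529), 0.08793551474809647)
models [[ 0.735  0.063  0.02 ]
 [ 0.67  -0.266  0.02 ]
 [ 0.376  0.155  0.02 ]
 [ 0.738 -0.099  0.02 ]]
```

View pics/z.png

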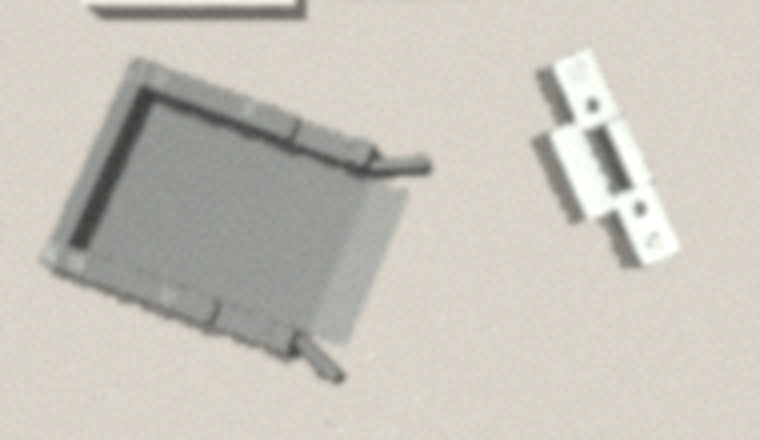

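The zoom shows the tray's back corners at about (138,58) and (43,262), and its mouth-end wall corners at (375,148) and (292,357). The ramp is at the right. The keeper's tongue points left toward the tray.

```bash
python3 - <<'E'
from h import *
Z=lambda l:np.array(l)/4.+[85,140]
K=lambda l:(np.array(l)-[480,0])/4.+[340,200]
def fit(local,w):
    local=np.array(local,float);w=w[:,:2]
    lc,wc=local.mean(0),w.mean(0);A=(local-lc);B=(w-wc)
    a=np.arctan2((A[:,0]*B[:,1]-A[:,1]*B[:,0]).sum(),(A*B).sum())
    M=np.array([[np.cos(a),-np.sin(a)],[np.sin(a),np.cos(a)]]);t=wc-M@lc
    print("pos",t.round(4),"yaw",a.round(3),"res mm",((w-(local@M.T+t))*1000).round(1).tolist());return M,t
# tray x toward robot left; local y then toward robot (-x world)
w=ray("top",Z([(138,58),(43,262),(375,148),(292,357)]),.033)
M,t=fit([(.062,-.07),(.062,.07),(-.099,-.07),(-.099,.07)],w)
for nm,p in dict(home=(.001,0),mouth=(-.124,0),notch=(-.067,0)).items(): print(nm,M@p+t)
print("ramp foot", ray("top",Z([(407,190),(345,345)]),0).mean(0))
print("notch edges local", [((q[:2]-t)@M).round(4) for q in ray("top",Z([(297,130),(215,310)]),.033)])
d=np.array([.5729,-.0622]);print("disc in tray",(d-t)@M)
k=ray("top",K([(553,62),(592,48),(680,250),(645,267),(552,133),(587,220)]),.025)
fit([(.014,-.069),(-.014,-.069),(-.014,.069),(.014,.069),(.034,-.03),(.034,.03)],k)
E
```

```text
pos [0.5898 0.2867] yaw 1.236 res mm [[-0.3, -0.1], [1.5, -0.4], [-1.0, 2.2], [-0.3, -1.7]]
home [0.59015051 0.28764043]
mouth [0.5490883  0.16957733]
notch [0.56781267 0.2234141 ]
ramp foot [0.55322893 0.17397392 0.        ]
notch edges local [array([-0.0479, -0.0619]), array([-0.0462,  0.0594])]
disc in tray [-0.3350927  -0.09862859]
pos [ 0.4792 -0.3178] yaw 1.97 res mm [[0.1, -0.3], [-1.3, 0.5], [0.7, 2.4], [0.8, -1.2], [-1.0, -2.0], [0.7, 0.6]]
```

```bash
python3 - <<'E'
from h import *
for p in [(.35,.2,.2),(.602,-.158,.2),(.602,-.158,.004)]: print(tool(p).round(3))
r=R.from_quat(readout.get_obs()["ee_rot"]).as_matrix();print(np.arctan2(r[1,0],r[0,0]),r.round(3).tolist())
E
```

```text
[-0.266 -0.322  0.031]
[-0.621 -0.578  0.031]
[-0.621 -0.578  0.227]
2.8097967784711524 [[-0.945, 0.326, -0.0], [0.326, 0.945, -0.001], [-0.0, -0.001, -1.0]]
```

The manual's scale: turns go in shares of pi/2 rad. Converting my numbers, 0.941 rad / 1.5708 = 0.5991.

```bash
echo '[[0,0,0,-0.038,-0.046,0.005,0.6],[0,0,0,-0.076,-0.092,0.01,0.6],[0,0,0,-0.114,-0.138,0.015,0.6],[0,0,0,-0.152,-0.184,0.02,0.6],[0,0,0,-0.19,-0.23,0.025,0.6],[0,0,0,-0.228,-0.276,0.03,0.6],[0,0,0,-0.266,-0.322,0.031,0.6],[0,0,0.0828,-0.31,-0.354,0.031,0.6],[0,0,0.1655,-0.355,-0.386,0.031,0.6],[0,0,0.2483,-0.4,-0.418,0.031,0.6],[0,0,0.331,-0.444,-0.45,0.031,0.6],[0,0,0.4138,-0.488,-0.482,0.031,0.6],[0,0,0.4966,-0.532,-0.514,0.031,0.6],[0,0,0.573,-0.577,-0.546,0.031,0.6],[0,0,0.5991,-0.621,-0.578,0.031,0.6],[0,0,0.5991,-0.621,-0.578,0.031,0.6],[0,0,0.5991,-0.621,-0.578,0.031,0.6]]' | python3 jog.py
python3 - <<'E'
from h import *
o=readout.get_obs();print(o["joint_pos"].round(2))
for p in [(.602,-.158,.004),(.524,.098,.004)]: print(tool(p).round(4))
cv2.imwrite("pics/t1.png",optics.camera("top"))
E
```

```text
clock: 2.22
position: [0.6021, -0.1575, 0.1997]
ee_rot: [0.594, 0.804, -0.0, -0.001]
ft_force: [1.2, 0.3, 0.3]
grip_width: 0.596
grasp_force: 0.0
[-0.34  0.4   0.68  1.54 -0.26  1.29  0.67]
[-0.0006 -0.      0.1957]
[0.267  0.0006 0.1958]
```

View pics/t1.png

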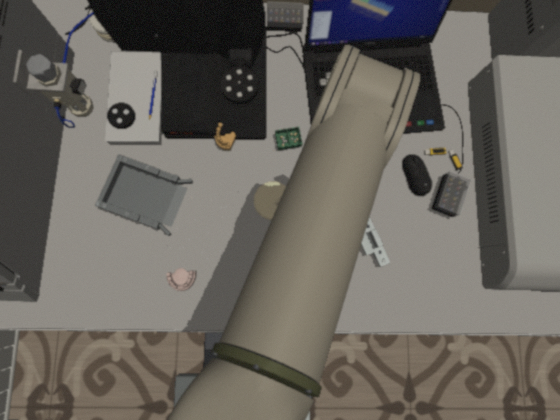

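The arm hides the right half of the desk and the disc is half visible at (268,200). The objects haven't moved. Now I descend, then push stroke 1.

```bash
echo '[[0,0,0,0,0,0.05,0.6],[0,0,0,0,0,0.1,0.6],[0,0,0,0,0,0.14,0.6],[0,0,0,0,0,0.17,0.6],[0,0,0,0,0,0.19,0.6],[0,0,0,0,0,0.196,0.6],[0,0,0,0.015,0,0.196,0.6],[0,0,0,0.03,0,0.196,0.6],[0,0,0,0.04,0,0.196,0.6],[0,0,0,0.05,0,0.196,0.6]]' | python3 jog.py
echo '[[0,0,0,0.012,0,0,0.6],[0,0,0,0.024,0,0,0.6],[0,0,0,0.036,0,0,0.6],[0,0,0,0.048,0,0,0.6],[0,0,0,0.06,0,0,0.6],[0,0,0,0.072,0,0,0.6],[0,0,0,0.084,0,0,0.6],[0,0,0,0.096,0,0,0.6],[0,0,0,0.108,0,0,0.6],[0,0,0,0.12,0,0,0.6],[0,0,0,0.132,0,0,0.6],[0,0,0,0.144,0,0,0.6],[0,0,0,0.154,0,0,0.6],[0,0,0,0.16,0,0,0.6],[0,0,0,0.164,0,0,0.6],[0,0,0,0.164,0,0,0.6]]' | python3 jog.py
echo '[[0,0,0,-0.02,0,0,0.6],[0,0,0,-0.06,0,0,0.6],[0,0,0,-0.06,0,-0.05,0.6],[0,0,0,-0.06,0,-0.1,0.6],[0,0,0,-0.1,0,-0.15,0.6]]' | python3 jog.py
python3 - <<'E'
from h import *
cv2.imwrite("pics/t2.png",optics.camera("top"));cv2.imwrite("pics/s2.png",optics.camera("scene"))
cv2.imwrite("pics/c2.png",np.hstack([cv2.imread("pics/t2.png")[120:320,80:420],cv2.imread("pics/s2.png")[120:320,130:450]]))
E
```

```text
clock: 3.52
position: [0.5879, -0.1091, 0.0048]
ee_rot: [0.594, 0.804, 0.0, 0.0]
ft_force: [0.4, -1.3, 0.9]
grip_width: 0.598
grasp_force: 0.8
clock: 5.52
position: [0.5393, 0.0474, 0.0042]
ee_rot: [0.594, 0.804, 0.0, -0.0]
ft_force: [1.5, -1.4, 2.2]
grip_width: 0.599
grasp_force: 1.6
clock: 6.15
position: [0.5679, -0.044, 0.1537]
ee_rot: [0.592, 0.806, 0.0, -0.002]
ft_force: [0.9, 0.4, -0.4]
grip_width: 0.599
grasp_force: 0.0
```

View pics/c2.png

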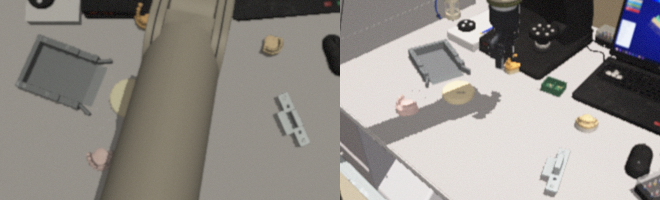

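The disc now stands before the tray mouth, at about scene (248,212). I'll measure it there, correcting by the offset between scene and top seen in the first measurement.

```bash
python3 - <<'E'
from h import *
t=np.array([.5898,.2867]);a=1.236;M=np.array([[np.cos(a),-np.sin(a)],[np.sin(a),np.cos(a)]])
for f in("scene0","s2"):
    i=cv2.imread(f"pics/{f}.png").astype(int)
    m=((i[...,2]-i[...,0])*100/(i[...,2]+1)>(24)).astype(np.uint8)
    N,l,st,ce=cv2.connectedComponentsWithStats(m)
    for j in range(1,N):
        if 300<st[j,4]<1500 and 190<ce[j][1]<240 and 200<ce[j][0]<330:
            c=max(cv2.findContours((l==j).astype(np.uint8),0,1)[0],key=len)
            e=cv2.fitEllipse(c);w=ray("scene",e[0],.018)[0][:2]
            print(f,st[j],ce[j],e,w,(w-t)@M)
o=readout.get_obs();print(((o["position"][:2]-t)@M))
E
```

```text
s2 [233 204  31  20 342] [249.42105263 214.43274854] ((249.39752197265625, 214.25950622558594), (16.211528778076172, 30.546777725219727), 75.21670532226562) [0.51466785 0.07462186] [-0.22498967  0.00127665]
[-0.32552946 -0.09349747]
```

```bash
python3 - <<'E'
from h import *
t=np.array([.5898,.2867]);a=1.236;M=np.array([[np.cos(a),-np.sin(a)],[np.sin(a),np.cos(a)]])
print(tool([*(M@[-.303,0]+t),.005]).round(4)); r=R.from_quat(readout.get_obs()["ee_rot"]).as_matrix();print(np.arctan2(r[1,0],r[0,0])-a)
E
```

```text
[ 0.0735 -0.0634  0.1524]
0.6288403234487101
```

Scaled: 0.629 rad / 1.5708 = 0.4004.

```bash
echo '[[0,0,0.1019,0.02,-0.016,0,0.6],[0,0,0.2037,0.04,-0.032,0,0.6],[0,0,0.3056,0.06,-0.048,0.03,0.6],[0,0,0.4004,0.0735,-0.0634,0.06,0.6],[0,0,0.4004,0.0735,-0.0634,0.09,0.6],[0,0,0.4004,0.0735,-0.0634,0.09,0.6],[0,0,0.4004,0.0735,-0.0634,0.09,0.6]]' | python3 jog.py
python3 - <<'E'
from h import *
t=np.array([.5898,.2867]);a=1.236;M=np.array([[np.cos(a),-np.sin(a)],[np.sin(a),np.cos(a)]])
print(tool([*(M@[-.303,0]+t),.005]).round(4)); r=R.from_quat(readout.get_obs()["ee_rot"]).as_matrix();print(np.arctan2(r[1,0],r[0,0])-a)
E
```

```text
clock: 7.12
position: [0.4868, 0.0038, 0.0637]
ee_rot: [0.814, 0.581, 0.0, -0.0]
ft_force: [-0.2, 0.3, 0.5]
grip_width: 0.601
grasp_force: 0.0
[-0.002   0.0043  0.0587]
0.003851788639094078
```

Scaled: 0.004 rad / 1.5708 = 0.0025.

```bash
echo '[[0,0,0.0025,0,0.0043,0.03,0.6],[0,0,0.0025,0,0.0043,0.05,0.6],[0,0,0.0025,0,0.0043,0.057,0.6],[0,0,0.0025,0.012,0.0043,0.057,0.6],[0,0,0.0025,0.024,0.0043,0.057,0.6],[0,0,0.0025,0.036,0.0043,0.057,0.6],[0,0,0.0025,0.048,0.0043,0.057,0.6],[0,0,0.0025,0.06,0.0043,0.057,0.6],[0,0,0.0025,0.072,0.0043,0.057,0.6],[0,0,0.0025,0.084,0.0043,0.057,0.6],[0,0,0.0025,0.096,0.0043,0.057,0.6],[0,0,0.0025,0.108,0.0043,0.057,0.6],[0,0,0.0025,0.12,0.0043,0.057,0.6]]' | python3 jog.py
echo '[[0,0,0,0.01,0,0,0.6],[0,0,0,0.02,0,0,0.6],[0,0,0,0.03,0,0,0.6],[0,0,0,0.04,0,0,0.6],[0,0,0,0.05,0,0,0.6],[0,0,0,0.06,0,0,0.6],[0,0,0,0.07,0,0,0.6],[0,0,0,0.08,0,0,0.6],[0,0,0,0.09,0,0,0.6],[0,0,0,0.1,0,0,0.6],[0,0,0,0.1,0,0,0.6]]' | python3 jog.py
python3 - <<'E'
from h import *
t=np.array([.5898,.2867]);a=1.236;M=np.array([[np.cos(a),-np.sin(a)],[np.sin(a),np.cos(a)]])
o=readout.get_obs();print((o["position"][:2]-t)@M,o["ft_force"])
cv2.imwrite("pics/t3.png",optics.camera("top"));cv2.imwrite("pics/s3.png",optics.camera("scene"))
f=lambda i:cv2.resize(i,None,fx=3,fy=3)
cv2.imwrite("pics/c3.png",np.hstack([f(cv2.imread("pics/t3.png")[140:250,80:210]),f(cv2.imread("pics/s3.png")[140:250,170:300])]))
E
```

```text
clock: 8.75
position: [0.5298, 0.1164, 0.0061]
ee_rot: [0.815, 0.579, -0.0, 0.0]
ft_force: [-1.6, -4.1, 3.3]
grip_width: 0.597
grasp_force: 2.6
clock: 10.12
position: [0.5626, 0.2119, 0.006]
ee_rot: [0.815, 0.58, 0.0, -0.0]
ft_force: [-0.0, 0.3, 0.7]
grip_width: 0.596
grasp_force: 0.0
[-0.07956788  0.00112703] [-0.00291853  0.27943147  0.71996798]
```

View pics/c3.png

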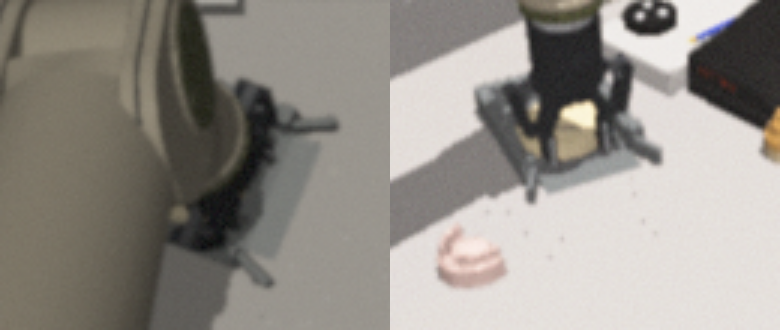

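```bash
python3 - <<'E'
from h import *
t=np.array([.5898,.2867]);a=1.236;M=np.array([[np.cos(a),-np.sin(a)],[np.sin(a),np.cos(a)]])
i=cv2.resize(cv2.imread("pics/s3.png")[150:215,200:270],None,fx=8,fy=8,interpolation=cv2.INTER_CUBIC)
W=lambda p,z:np.array([*(M@p+t),z])
for c,col in((-.027,(0,0,255)),(-.08,(0,255,0))):
    th=np.linspace(0,6.28,60)
    P=[W([c+.049*np.cos(q),.049*np.sin(q)],.021) for q in th]
    if c<-.05: P=[W([-.08+x,y],.02) for x in(-.011,.011) for y in(-.025,.025)]
    for u in proj("scene",P): cv2.circle(i,tuple(int(v) for v in (u-[200,150])*8+4),3,col,-1)
cv2.imwrite("pics/c4.png",i)
E
```

```text
(no output)
```

View pics/c4.png

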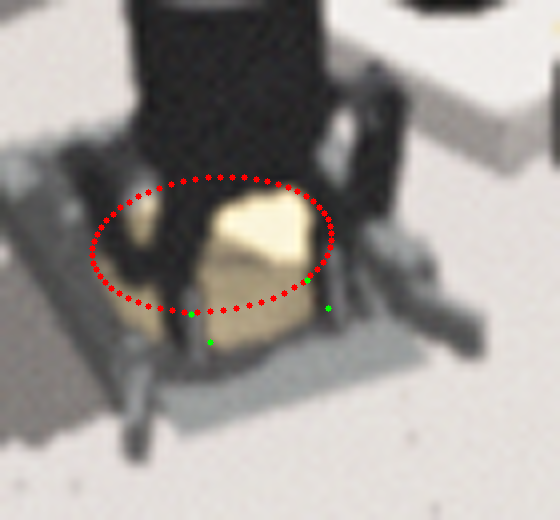

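The fingers stand behind the disc with it cradled inside the tray. Both show the same scene-camera offset. I continue to the back wall.

```bash
echo '[[0,0,0,0.006,0,0,0.6],[0,0,0,0.012,0,0,0.6],[0,0,0,0.017,0,0,0.6],[0,0,0,0.02,0,0,0.6],[0,0,0,0.022,0,0,0.6],[0,0,0,0.022,0,0,0.6]]' | python3 jog.py
echo '[[0,0,0,0.002,0,0,0.6],[0,0,0,0.004,0,0,0.6]]' | python3 jog.py
echo '[[0,0,0,0.002,0,0,0.6],[0,0,0,0.004,0,0,0.6]]' | python3 jog.py
```

```text
clock: 10.98
position: [0.5697, 0.2313, 0.0061]
ee_rot: [0.815, 0.579, 0.0, -0.0]
ft_force: [-0.5, -0.8, 0.4]
grip_width: 0.598
grasp_force: 0.3
clock: 11.22
position: [0.571, 0.2348, 0.0061]
ee_rot: [0.815, 0.579, -0.0, -0.0]
ft_force: [-0.6, -1.4, 0.1]
grip_width: 0.598
grasp_force: 0.9
clock: 11.48
position: [0.5724, 0.2387, 0.0061]
ee_rot: [0.815, 0.579, 0.0, -0.0]
ft_force: [-0.8, -2.2, -0.1]
grip_width: 0.603
grasp_force: 0.9
```

```bash
for k in 1; do echo '[[0,0,0,0.0015,0,0,0.6],[0,0,0,0.003,0,0,0.6]]' | python3 jog.py; done
echo '[[0,0,0,0.0015,0,0,0.6],[0,0,0,0.003,0,0,0.6]]' | python3 jog.py
echo '[[0,0,0,0.001,0,0,0.6],[0,0,0,0.002,0,0,0.6]]' | python3 jog.py
```

```text
clock: 11.72
position: [0.5733, 0.2415, 0.0061]
ee_rot: [0.815, 0.579, 0.0, -0.0]
ft_force: [-0.3, -1.3, -0.6]
grip_width: 0.602
grasp_force: 0.9
clock: 11.98
position: [0.5743, 0.2443, 0.0061]
ee_rot: [0.815, 0.579, 0.0, -0.0]
ft_force: [0.1, -1.1, -0.0]
grip_width: 0.6
grasp_force: 0.9
clock: 12.22
position: [0.5748, 0.2457, 0.006]
ee_rot: [0.815, 0.579, -0.0, 0.0]
ft_force: [-1.8, -5.3, -0.2]
grip_width: 0.6
grasp_force: 2.2
```

```bash
echo '[[0,0,0,0.0015,0,0,0.6],[0,0,0,0.002,0,0,0.6],[0,0,0,0.002,0,0,0.6]]' | python3 jog.py
echo '[[0,0,0,0.001,0,0,0.6],[0,0,0,0.002,0,0,0.6],[0,0,0,0.002,0,0,0.6]]' | python3 jog.py
```

```text
clock: 12.6
position: [0.5751, 0.246, 0.0059]
ee_rot: [0.815, 0.579, -0.001, 0.0]
ft_force: [-3.9, -7.7, 4.1]
grip_width: 0.605
grasp_force: 4.4
clock: 12.98
position: [0.5753, 0.2462, 0.0058]
ee_rot: [0.816, 0.578, -0.003, 0.001]
ft_force: [-7.8, -12.2, 7.3]
grip_width: 0.601
grasp_force: 7.4
```

Contact with the back wall is firm. I retreat and go above the keeper.

```bash
echo '[[0,0,0,-0.01,0,0,0.6],[0,0,0,-0.03,0,0,0.6],[0,0,0,-0.03,0,-0.05,0.6],[0,0,0,-0.03,0,-0.11,0.6],[0,0,0,-0.03,0,-0.17,0.6],[0,0,0,-0.03,0,-0.2,0.6],[0,0,0,-0.03,0,-0.2,0.6],[0,0,0,-0.03,0,-0.2,0.6]]' | python3 jog.py
python3 - <<'E'
from h import *
print(tool([.4792,-.3178,.18]).round(4)); r=R.from_quat(readout.get_obs()["ee_rot"]).as_matrix();print(np.arctan2(r[1,0],r[0,0]))
E
```

```text
clock: 13.98
position: [0.5659, 0.2212, 0.2053]
ee_rot: [0.815, 0.579, -0.0, -0.0]
ft_force: [0.4, 0.7, -0.0]
grip_width: 0.603
grasp_force: 0.0
[-0.5375  0.0954  0.0252]
1.2356796806909442
```

Scaled: 0.836 rad / 1.5708 = 0.5322.

```bash
echo '[[0,0,0.0509,-0.055,0.0095,0,0.6],[0,0,0.1019,-0.11,0.019,0,0.6],[0,0,0.1592,-0.165,0.029,0,0.6],[0,0,0.2165,-0.22,0.038,0,0.6],[0,0,0.2737,-0.27,0.048,0,0.6],[0,0,0.331,-0.325,0.057,0.01,0.6],[0,0,0.382,-0.38,0.067,0.02,0.6],[0,0,0.4329,-0.43,0.076,0.025,0.6],[0,0,0.4838,-0.485,0.086,0.025,0.6],[0,0,0.5322,-0.5375,0.0954,0.025,0.6],[0,0,0.5322,-0.5375,0.0954,0.025,0.6],[0,0,0.5322,-0.5375,0.0954,0.025,0.6]]' | python3 jog.py
python3 - <<'E'
from h import *
cv2.imwrite("pics/t5.png",optics.camera("top"));cv2.imwrite("pics/s5.png",optics.camera("scene"))
a=cv2.imread("pics/t5.png");b=cv2.imread("pics/s5.png")
f=lambda i,x,y,w,h,s:cv2.resize(i[y:y+h,x:x+w],None,fx=s,fy=s,interpolation=cv2.INTER_CUBIC)
L=f(a,85,145,115,100,4)
Rr=np.vstack([f(b,190,145,85,65,4),f(b,300,240,85,60,4)])
H=max(len(L),len(Rr));pad=lambda i:cv2.copyMakeBorder(i,0,H-len(i),0,0,0)
cv2.imwrite("pics/c5.png",np.hstack([pad(L),pad(Rr)]))
print(readout.get_obs()["position"],tool([.4792,-.3178,.03]).round(4),readout.get_obs()["joint_pos"].round(2))
E
```

```text
clock: 15.48
position: [0.4792, -0.317, 0.1799]
ee_rot: [0.98, 0.198, -0.001, -0.001]
ft_force: [0.2, 1.0, 0.6]
grip_width: 0.599
grasp_force: 0.0
[ 0.48014786 -0.31587305  0.18035279] [-0.0016  0.0016  0.1504] [-0.33  0.4   1.05  1.71 -0.36  1.25 -0.37]
```

View pics/c5.png

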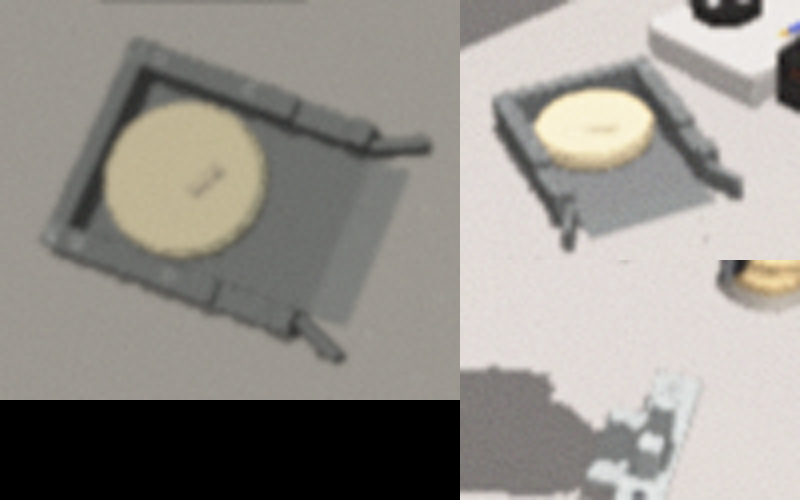

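The disc lies against the tray's back wall, centred at about crop (185,178), which is top (131,189). I'll cross-check the tray pose from the disc and from the scene camera.

```bash
python3 - <<'E'
from h import *
t=np.array([.5898,.2867]);a=1.236;M=np.array([[np.cos(a),-np.sin(a)],[np.sin(a),np.cos(a)]])
loc=lambda w:((w[:,:2]-t)@M).round(4).tolist()
i=cv2.imread("pics/t5.png").astype(int)
m=((i[...,2]-i[...,0])*100/(i[...,2]+1)>16).astype(np.uint8);m[:,:90]=0;m[:,210:]=0;m[:150]=0;m[245:]=0
c=max(cv2.findContours(m,0,1)[0],key=cv2.contourArea)
w=ray("top",c[:,0],.021)[:,:2].astype(np.float32)
print("disc top",cv2.minEnclosingCircle(w),loc(np.array([cv2.minEnclosingCircle(w)[0]])),cv2.fitEllipse(c))
S=lambda l:(np.array(l,float)-[460,0])/4+[190,145]
print("disc scene",loc(ray("scene",S([(595,125)]),.021)))
print("scene ramp foot corners",loc(ray("scene",S([(592,237),(715,203)]),0)),"back outer corners",loc(ray("scene",S([(497,97),(645,58)]),.033)))
print("top ramp foot",loc(ray("top",np.array([(408,172),(345,325)])/4+[85,145],0)))
print("top back inner top edge ",loc(ray("top",np.array([(148,68),(75,228)])/4+[85,145],.033)), "fl", loc(ray("top",np.array([(85,230)])/4+[85,145],.003)))
E
```

```text
disc top ((0.5908529162406921, 0.29162538051605225), 0.050961099565029144) [[0.005, 0.0006]] ((130.62440490722656, 189.51593017578125), (38.133705139160156, 39.980926513671875), 73.7412338256836)
disc scene [[-0.0034, -0.0007]]
scene ramp foot corners [[-0.1195, 0.0473], [-0.1235, -0.0558]] back outer corners [[0.0575, 0.0627], [0.0566, -0.0703]]
top ramp foot [[-0.1186, -0.0545], [-0.1194, 0.0504]]
top back inner top edge  [[0.0482, -0.0542], [0.0479, 0.0538]] fl [[0.0545, 0.0516]]
```

```bash
echo '[[0,0,0,0,0,0.05,0.6],[0,0,0,0,0,0.1,0.6],[0,0,0,0,0,0.13,0.6],[0,0,0,0,0,0.145,0.6],[0,0,0,0,0,0.15,0.6],[0,0,0,0,0,0.15,0.6]]' | python3 jog.py
python3 - <<'E'
from h import *
o=readout.get_obs();print(o["position"],o["ft_force"]);i=optics.camera("scene");cv2.imwrite("pics/s6.png",i)
E
echo '[[0,0,0,0,0,0,0.4],[0,0,0,0,0,0,0.2],[0,0,0,0,0,0,0.1],[0,0,0,0,0,0,0],[0,0,0,0,0,0,0],[0,0,0,0,0,0,0],[0,0,0,0,0,0,0],[0,0,0,0,0,0,0]]' | python3 jog.py 50
```

```text
clock: 16.32
position: [0.4803, -0.3174, 0.0318]
ee_rot: [0.98, 0.199, 0.0, 0.0]
ft_force: [0.1, -0.3, 0.3]
grip_width: 0.604
grasp_force: 0.0
[ 0.48034385 -0.31744553  0.03184961] [ 0.14941847 -0.31644406  0.29369499]
clock: 17.38
position: [0.48, -0.3175, 0.0315]
ee_rot: [0.98, 0.199, 0.0, -0.0]
ft_force: [-1.8, 1.3, 6.4]
grip_width: 0.15
grasp_force: 49.3
```

```bash
echo '[[0,0,0,0,0,-0.03,0],[0,0,0,0,0,-0.06,0],[0,0,0,0,0,-0.1,0],[0,0,0,0,0,-0.1,0],[0,0,0,0,0,-0.1,0]]' | python3 jog.py
python3 - <<'E'
from h import *
o=readout.get_obs();print(o["position"],tool([.5685,.2253,.12]).round(4),o["ft_force"],o["grip_width"],o["joint_pos"].round(2)); r=R.from_quat(o["ee_rot"]).as_matrix();print(np.arctan2(r[1,0],r[0,0])-(1.236-np.pi/2))
E
```

```text
clock: 18.0
position: [0.4795, -0.3168, 0.1302]
ee_rot: [0.98, 0.199, -0.0, -0.001]
ft_force: [-1.4, 0.5, -1.3]
grip_width: 0.153
grasp_force: 49.2
[ 0.47946959 -0.31683419  0.13018537] [ 0.2932 -0.4646  0.0106] [-1.37299136  0.53326159 -1.29982461] 0.15328838326420116 [-0.29  0.46  1.01  1.76 -0.42  1.16 -0.33]
0.7349528586948786
```

Scaled: 0.735 rad / 1.5708 = 0.4679.

```bash
echo '[[0,0,0.0191,0.015,-0.023,0,0],[0,0,0.0573,0.037,-0.058,0,0],[0,0,0.0955,0.06,-0.095,0,0],[0,0,0.1337,0.084,-0.133,0,0],[0,0,0.1719,0.108,-0.171,0,0],[0,0,0.2101,0.132,-0.209,0,0],[0,0,0.2483,0.156,-0.247,0,0],[0,0,0.2865,0.18,-0.285,0,0],[0,0,0.3247,0.204,-0.323,0,0],[0,0,0.3629,0.228,-0.361,0,0],[0,0,0.4011,0.25,-0.396,0,0],[0,0,0.4393,0.27,-0.428,0,0],[0,0,0.4679,0.285,-0.452,0,0],[0,0,0.4679,0.2932,-0.4646,0,0],[0,0,0.4679,0.2932,-0.4646,0,0],[0,0,0.4679,0.2932,-0.4646,0,0]]' | python3 jog.py
python3 - <<'E'
from h import *
o=readout.get_obs();print(o["position"],tool([.5685,.2253,.055]).round(4),o["ft_force"],o["grip_width"],o["joint_pos"].round(2)); r=R.from_quat(o["ee_rot"]).as_matrix();print(np.arctan2(r[1,0],r[0,0])-(1.236-np.pi/2))
E
```

```text
clock: 20.0
position: [0.569, 0.2228, 0.131]
ee_rot: [0.986, -0.168, -0.0, 0.0]
ft_force: [0.3, -1.0, -1.4]
grip_width: 0.155
grasp_force: 49.2
[0.56897829 0.22283647 0.1309691 ] [-0.0013 -0.0022  0.076 ] [ 0.25418094 -0.97292713 -1.36690052] 0.15471842094661117 [-1.25  0.61  1.1   1.67 -0.57  1.23 -1.92]
-0.0018672211884651069
```

```bash
echo '[[0,0,0,-0.001,-0.002,0.03,0],[0,0,0,-0.001,-0.002,0.055,0],[0,0,0,-0.001,-0.002,0.07,0],[0,0,0,-0.001,-0.002,0.07,0],[0,0,0,-0.001,-0.002,0.07,0]]' | python3 jog.py
python3 - <<'E'
from h import *
t=np.array([.5898,.2867]);a=1.236;M=np.array([[np.cos(a),-np.sin(a)],[np.sin(a),np.cos(a)]])
o=readout.get_obs();p=o["position"];print(p,(p[:2]-t)@M,o["ft_force"])
a_=optics.camera("top");b=optics.camera("scene");cv2.imwrite("pics/t7.png",a_);cv2.imwrite("pics/s7.png",b)
f=lambda i,x,y,w,h,s:cv2.resize(i[y:y+h,x:x+w],None,fx=s,fy=s,interpolation=cv2.INTER_CUBIC)
cv2.imwrite("pics/c7.png",np.hstack([f(a_,100,150,80,100,4),f(b,190,145,80,75,6)[:400]]))
E
```

```text
clock: 20.62
position: [0.5694, 0.2266, 0.0621]
ee_rot: [0.986, -0.167, 0.001, -0.0]
ft_force: [0.2, 0.1, -1.0]
grip_width: 0.152
grasp_force: 49.2
[0.56935944 0.22663867 0.06212751] [-0.06344285 -0.00042911] [ 0.16036484  0.1071812  -1.04262358]
```

View pics/c7.png

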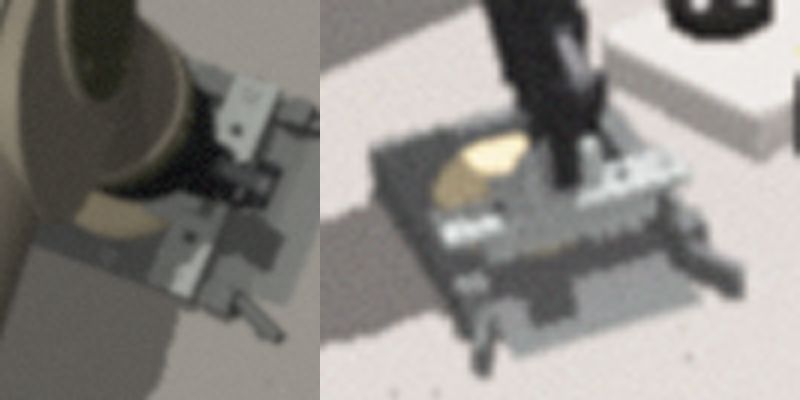

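The top view shows the held keeper's ear ends at about crop (238,73)–(280,87) and (152,287)–(197,302). Comparing these with the robot's own pose gives the camera bias here.

```bash
python3 - <<'E'
from h import *
t=np.array([.5898,.2867]);a=1.236;M=np.array([[np.cos(a),-np.sin(a)],[np.sin(a),np.cos(a)]])
loc=lambda w:((w[:,:2]-t)@M).round(4)
q=loc(ray("top",np.array([(238,73),(280,87),(152,287),(197,302)])/4+[100,150],.0556));print(q,q.mean(0))
S=lambda l:(np.array(l,float)-[320,0])/6+[190,145]
q=loc(ray("scene",S([(443,240),(688,178)]),.0556));print("scene front ear corners",q,"tray guides/ramp",loc(ray("scene",S([(512,355),(705,297)]),0)))
E
```

```text
[[-0.0518 -0.0684]
 [-0.0788 -0.0693]
 [-0.0561  0.0701]
 [-0.0843  0.0691]] [-0.06775   0.000375]
scene front ear corners [[-0.08    0.0676]
 [-0.0866 -0.0671]] tray guides/ramp [[-0.1177  0.0499]
 [-0.1179 -0.0597]]
```

Several cues suggest the tray sits about 6 mm further along its x than my first fit. I shift 2.5 mm that way and lower gently while watching the force.

```bash
echo '[[0,0,0,0,-0.0025,0,0],[0,0,0,0,-0.0025,0.005,0],[0,0,0,0,-0.0025,0.01,0],[0,0,0,0,-0.0025,0.012,0],[0,0,0,0,-0.0025,0.014,0],[0,0,0,0,-0.0025,0.0155,0]]' | python3 jog.py
echo '[[0,0,0,0,0,0.001,0],[0,0,0,0,0,0.002,0]]' | python3 jog.py
```

```text
clock: 21.48
position: [0.5696, 0.2292, 0.0455]
ee_rot: [0.986, -0.167, -0.0, -0.0]
ft_force: [-0.2, -0.0, -1.0]
grip_width: 0.152
grasp_force: 49.2
clock: 21.72
position: [0.5696, 0.2293, 0.0436]
ee_rot: [0.986, -0.167, 0.0, -0.0]
ft_force: [-0.0, 0.4, -1.2]
grip_width: 0.15
grasp_force: 49.2
```

No contact below the wall tops, so the ears are in the notches. I continue down to seat it.

```bash
echo '[[0,0,0,0,0,0.001,0],[0,0,0,0,0,0.002,0],[0,0,0,0,0,0.003,0]]' | python3 jog.py
echo '[[0,0,0,0,0,0.0005,0],[0,0,0,0,0,0.001,0],[0,0,0,0,0,0.001,0]]' | python3 jog.py
```

```text
clock: 22.1
position: [0.5695, 0.2293, 0.0405]
ee_rot: [0.986, -0.167, -0.0, -0.0]
ft_force: [0.7, -0.0, -1.5]
grip_width: 0.152
grasp_force: 49.2
clock: 22.48
position: [0.5695, 0.2293, 0.0396]
ee_rot: [0.986, -0.167, 0.0, -0.0]
ft_force: [0.9, 0.5, -1.9]
grip_width: 0.152
grasp_force: 49.2
```

```bash
echo '[[0,0,0,0,0,0.0005,0],[0,0,0,0,0,0.001,0],[0,0,0,0,0,0.001,0]]' | python3 jog.py
echo '[[0,0,0,0,0,0.0005,0],[0,0,0,0,0,0.001,0],[0,0,0,0,0,0.001,0]]' | python3 jog.py
```

```text
clock: 22.85
position: [0.5696, 0.2293, 0.0395]
ee_rot: [0.986, -0.167, -0.0, -0.0]
ft_force: [-5.3, -0.2, 10.3]
grip_width: 0.15
grasp_force: 50.9
clock: 23.22
position: [0.5696, 0.2294, 0.0395]
ee_rot: [0.986, -0.167, -0.0, -0.001]
ft_force: [-11.3, -1.2, 21.4]
grip_width: 0.152
grasp_force: 52.5
```

It seats at TCP z = 0.0395, exactly as predicted. I relieve the load, release and retreat.

```bash
echo '[[0,0,0,0,0,-0.001,0],[0,0,0,0,0,-0.0018,0],[0,0,0,0,0,-0.0018,0.15],[0,0,0,0,0,-0.0018,0.25],[0,0,0,0,0,-0.0018,0.35],[0,0,0,0,0,-0.0018,0.45],[0,0,0,0,0,-0.0018,0.5],[0,0,0,0,0,-0.0018,0.5],[0,0,0,0,0,-0.01,0.5],[0,0,0,0,0,-0.03,0.5],[0,0,0,0,0,-0.07,0.5],[0,0,0,0,0,-0.12,0.5],[0,0,0,0,0,-0.17,0.5],[0,0,0,0,0.05,-0.17,0.5],[0,0,0,0,0.1,-0.17,0.5],[0,0,0,0,0.16,-0.17,0.5],[0,0,0,0,0.22,-0.17,0.5],[0,0,0,0,0.28,-0.17,0.5],[0,0,0,0,0.28,-0.17,0.5]]' | python3 jog.py
python3 - <<'E'
from h import *
a_=optics.camera("top");b=optics.camera("scene")
f=lambda i,x,y,w,h,s:cv2.resize(i[y:y+h,x:x+w],None,fx=s,fy=s,interpolation=cv2.INTER_CUBIC)
cv2.imwrite("pics/c8.png",np.hstack([f(a_,90,145,115,145,3),f(b,180,145,100,108,4)[:435]]) if f(b,180,145,100,108,4).shape[0]>=435 else np.hstack([f(a_,90,145,115,144,3),f(b,180,145,100,108,4)]))
E
```

```text
clock: 25.6
position: [0.4766, -0.0398, 0.2082]
ee_rot: [0.985, -0.171, -0.0, -0.005]
ft_force: [0.1, 1.3, 1.4]
grip_width: 0.501
grasp_force: 0.0
```

View pics/c8.png

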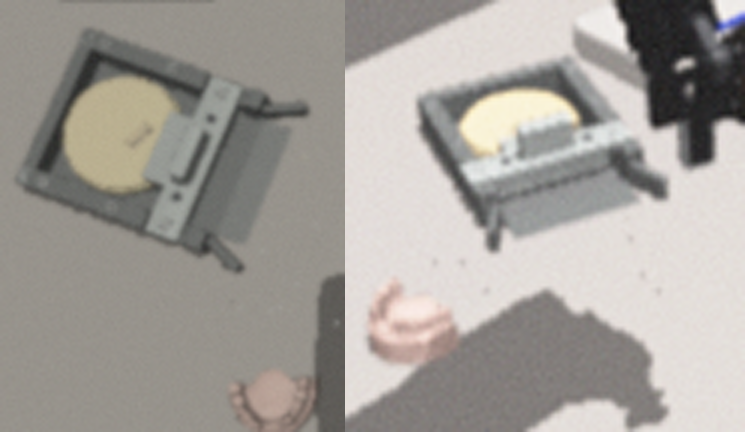

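The keeper (crop (195,155)) sits flush in both notches with its tongue over the blank, and the blank (crop (125,135)) is against the back wall. The models haven't moved.

```bash
echo '[[0,0,0,0,0,0,0.5],[0,0,0,0,0,0,0.5],[0,0,0,0,0,0,0.5],[0,0,0,0,0,0,0.5]]' | python3 jog.py && python3 -c "
from workcell import manip, optics, readout, ticket;print(ticket.hand_in())"
```

```text
clock: 26.2
position: [0.4774, -0.0351, 0.2075]
ee_rot: [0.986, -0.167, -0.0, 0.001]
ft_force: [0.8, -1.3, -0.1]
grip_width: 0.499
grasp_force: 0.0
the job is handed in; nothing more can be done
None
```

I handed the job in at 26 s: the blank was pushed fully home against the back wall, the keeper is seated in both notches with its tongue over the blank, and the three models were left where they stood; no verdict came back.

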